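# Replace the weak spring gauge in a matched set

## Robot

A 7-joint arm with a two-finger parallel gripper is mounted at the origin on a cart in front of the work surface, level with it; the furniture and walls round the work are solid. World frame = base frame: x ahead of the robot, y to its left, z up, the work surface at z = 0. Lengths are in m, angles in rad, forces in N, time in s.
With the tool pointing down it reaches from about 0.35 to 0.9 m from the base axis. Payload 8.1 kg.
Tool frame: the origin (TCP) lies on the centre line of the jaws, within the pads' length; the fingertips stand 19 mm ahead of it and the grasp point (between the pads) is the TCP; z points along the fingers, y is the direction in which the jaws open and shut (so a half turn about z gives the same grasp; the last joint's range is limited). The gripper opens to 92 mm and grips with 3 to 60 N. Pads are 19 mm wide; open, the fingers measure 130 mm over their backs; the gripper's body (75 mm by 190 mm) begins 47 mm behind the grasp point.
Start: joints at [-1.428, 0.434, 0.025, 1.573, -0.012, 1.134, -0.075], TCP at [0.152, 0.606, 0.246] pointing down, gripper open.
Joint ranges: [-2.62, 2.62], [-0.44, 2.09], [-1.27, 1.32], [0.08, 2.57], [-1.32, 4.46], [0.12, 2], [-2.74, 2.74]. Speed limits (rad/s): [2.22, 2.22, 3.01, 3.01, 3.14, 3.14, 3.14].

## Interface

Orientations are given as a rotation vector (axis times angle).
In Python, from cell import monitor, imaging, workorder, outline_of gives the robot as it stands.
- The arm moves only by the tool move_arm, never from a script. Its argument "series" is a list of rows, each a list of 6 numbers: the shift along the world's x, y, z in cm, then the turn, a rotation vector about the world's x, y, z in degrees. A call has 1 to 8 rows; each row shifts and turns the commanded pose from where the row before left it; what a row does not reach is not made up. A row lasts 1/10 s, in which the tool goes at most 50 mm and 8.59 degrees, less where a joint would pass 70% of its speed; a pose out of reach is approached as far as the arm can. A call with a gripper value outside its range is refused whole. "grip" is the opening, from 0 (shut) to 1 (fully open), set as the call begins (left out, the last holds). The fingers move at their own pace and stop on an object; "force" is the grip in N (left out, the last holds). Time passes only in rows, so rows that do not move let the fingers close. It gives the time, the measured TCP pose, the force and the opening at its end, in the units of the state.
- monitor.observe(): the state, without advancing time (a new reading comes with each control period).
- imaging.get_image(name): name is "scene" or "top"; returns a dict with "color" (384x512x3 uint8, red, green, blue), "fx", "fy", "cx", "cy" (pixels), "rvec" (rotation vector, rad) and "tvec" (3), from world to camera coordinates, as OpenCV has them. Camera axes: x right, y down, z forward; pixel columns grow to the right and rows downward; lengths in m; the calibration is good to about 2 mm. A picture is of the moment at which its call begins. There is no depth.
- workorder.sign_off(): hands the job in, once; it reports no verdict.
Trained networks look in the newest picture that a camera, given by its name, has taken for a name from the list of things; names that differ only in an ending like _2 or _b are one class to them, and where a whole thing is asked for, a point or a joint stands for the part that bears it (a point fixed in the world has none). Each returns a list of dicts, best first, with "p" (0 to 1); they miss things now and then, are a little off and sometimes report something else, mostly with a low value. They report only what shows in the picture. A call takes as long as a camera call. They do not tell look-alikes from the thing itself.
- outline_of(camera, thing): "mask" (384x512 bool, what is visible of it) and "rect" ([left, top, width, height] in pixels, round what is visible of it).
The state is a dict: "clock": time; "joints": joint angles; "dq": joint speeds; "joint_efforts": joint torques, N m; "position": TCP position; "ee_rot": TCP orientation; "force": force on the tool from outside, world axes, zero at the start; "ft_torque": the same for the moment, N m; "width": opening from 0.0 (shut) to 1.0 (fully open).
Only numpy, scipy, OpenCV 4.12 (cv2) and the standard library are available. Lean on these libraries where they do the work, as an engineer would, in place of code of your own. Each camera call takes 0.05 s, during which the arm holds its last target. There are 200 camera calls.

## Task

One of the blue-banded spring gauges in the cradle has gone weak: find it by drawing stems out to their red line (a sound one takes about 9 N, the weak one about 4 N; draw the weak one too, to be sure), lifting no sound gauge out of the cradle. Lay the weak gauge in the red tray and seat the blue-banded gauge from the grey stock tray in the cradle, lying as the others do. Then prove the new one by drawing it to its red line, holding it there for a good second and letting its stem go home; leave the other stock in its tray and do not knock the things behind the work.

Things in the scene. Friction and masses are not known exactly. Their poses are not given: they have to be found in the camera images.
- gauge_1_mid (a point): spring gauge with a blue band; one of the set in the cradle, in any nest; look alike, exactly one weak, one may be absent: aluminium block housing 64 long (x) x 24 wide (y) x 28 mm high (z), this point at its centre. On own -x a brass nose 14 mm thick juts 10 mm out of the front face, then the stem's round knob: 14 mm thick, 24 mm long, its middle on own x at -60 mm minus the draw, 1 mm above this point. 0.1 to 0.19 kg
- gauge_1_stem (a joint): draw of gauge_1's stem, m: 0 = in (its spring holds it there), 0.030 = red ring on the 8 mm stem level with the brass nose's face (the line), 0.044 = hard stop. Pull rises in proportion to the draw from a preload of 1 to 1.5 N; the stem springs back in when let go. The knob ends in a steel flange 20 mm wide, 4 mm thick
- gauge_2_mid (a point): spring gauge with a blue band; one of the set in the cradle, in any nest; look alike, exactly one weak, one may be absent: aluminium block housing 64 long (x) x 24 wide (y) x 28 mm high (z), this point at its centre. On own -x a brass nose 14 mm thick juts 10 mm out of the front face, then the stem's round knob: 14 mm thick, 24 mm long, its middle on own x at -60 mm minus the draw, 1 mm above this point. 0.1 to 0.19 kg
- gauge_2_stem (a joint): draw of gauge_2's stem, m: 0 = in (its spring holds it there), 0.030 = red ring on the 8 mm stem level with the brass nose's face (the line), 0.044 = hard stop. Pull rises in proportion to the draw from a preload of 1 to 1.5 N; the stem springs back in when let go. The knob ends in a steel flange 20 mm wide, 4 mm thick
- gauge_3_mid (a point): spring gauge with a blue band; one of the set in the cradle, in any nest; look alike, exactly one weak, one may be absent: aluminium block housing 64 long (x) x 24 wide (y) x 28 mm high (z), this point at its centre. On own -x a brass nose 14 mm thick juts 10 mm out of the front face, then the stem's round knob: 14 mm thick, 24 mm long, its middle on own x at -60 mm minus the draw, 1 mm above this point. 0.1 to 0.19 kg
- gauge_3_stem (a joint): draw of gauge_3's stem, m: 0 = in (its spring holds it there), 0.030 = red ring on the 8 mm stem level with the brass nose's face (the line), 0.044 = hard stop. Pull rises in proportion to the draw from a preload of 1 to 1.5 N; the stem springs back in when let go. The knob ends in a steel flange 20 mm wide, 4 mm thick
- gauge_4_mid (a point): spring gauge with a blue band; one of the set in the cradle, in any nest; look alike, exactly one weak, one may be absent: aluminium block housing 64 long (x) x 24 wide (y) x 28 mm high (z), this point at its centre. On own -x a brass nose 14 mm thick juts 10 mm out of the front face, then the stem's round knob: 14 mm thick, 24 mm long, its middle on own x at -60 mm minus the draw, 1 mm above this point. 0.1 to 0.19 kg
- gauge_4_stem (a joint): draw of gauge_4's stem, m: 0 = in (its spring holds it there), 0.030 = red ring on the 8 mm stem level with the brass nose's face (the line), 0.044 = hard stop. Pull rises in proportion to the draw from a preload of 1 to 1.5 N; the stem springs back in when let go. The knob ends in a steel flange 20 mm wide, 4 mm thick
- spare_blue_mid (a point): spring gauge with a blue band; stock, sound: aluminium block housing 64 long (x) x 24 wide (y) x 28 mm high (z), this point at its centre. On own -x a brass nose 14 mm thick juts 10 mm out of the front face, then the stem's round knob: 14 mm thick, 24 mm long, its middle on own x at -60 mm minus the draw, 1 mm above this point. 0.1 to 0.19 kg
- spare_blue_stem (a joint): draw of spare_blue's stem, m: 0 = in (its spring holds it there), 0.030 = red ring on the 8 mm stem level with the brass nose's face (the line), 0.044 = hard stop. Pull rises in proportion to the draw from a preload of 1 to 1.5 N; the stem springs back in when let go. The knob ends in a steel flange 20 mm wide, 4 mm thick
- spare_yellow_mid (a point): spring gauge with a yellow band; stock of another rating, may be absent: aluminium block housing 64 long (x) x 24 wide (y) x 28 mm high (z), this point at its centre. On own -x a brass nose 14 mm thick juts 10 mm out of the front face, then the stem's round knob: 14 mm thick, 24 mm long, its middle on own x at -60 mm minus the draw, 1 mm above this point. 0.1 to 0.19 kg
- spare_yellow_stem (a joint): draw of spare_yellow's stem, m: 0 = in (its spring holds it there), 0.030 = red ring on the 8 mm stem level with the brass nose's face (the line), 0.044 = hard stop. Pull rises in proportion to the draw from a preload of 1 to 1.5 N; the stem springs back in when let go. The knob ends in a steel flange 20 mm wide, 4 mm thick
- spare_green_mid (a point): spring gauge with a green band; stock of another rating, may be absent: aluminium block housing 64 long (x) x 24 wide (y) x 28 mm high (z), this point at its centre. On own -x a brass nose 14 mm thick juts 10 mm out of the front face, then the stem's round knob: 14 mm thick, 24 mm long, its middle on own x at -60 mm minus the draw, 1 mm above this point. 0.1 to 0.19 kg
- spare_green_stem (a joint): draw of spare_green's stem, m: 0 = in (its spring holds it there), 0.030 = red ring on the 8 mm stem level with the brass nose's face (the line), 0.044 = hard stop. Pull rises in proportion to the draw from a preload of 1 to 1.5 N; the stem springs back in when let go. The knob ends in a steel flange 20 mm wide, 4 mm thick
- cradle_top (a point): fixed aluminium cradle 92 (x) x 262 mm (y), blue tabs in front; this point: middle of its nest floor, 14 mm above the table. Four nests with centres at y = -99, -33, 33, 99 mm; a seated gauge has its housing's centre at x = 0 (+-2), z = 14 mm and its axes along the cradle's. Nests are 28 mm wide between rails only 6 mm high; rear stop 10 mm high
- cradle_front (a point): middle of the outer face of the cradle's 6 mm thick front wall, 40 mm to the -x side of cradle_top, same height and axes. The wall rises 26 mm above this point, with an open-topped slot 20 mm wide at each nest for the nose. A housing bears on it when its stem is drawn to -x, so needs no holding; the knobs hang free in front, over the table
- stock_tray_floor (a point): grey open tray fixed to the table, 172 mm (x) x 280 mm (y), walls 4 mm thick and 16 mm high; this point is the middle of its inner floor, 4 mm above the table. The stock gauges lie in it, own -x roughly towards the tray's -x, which faces the robot.
- reject_tray_floor (a point): red open tray fixed to the table, 172 mm (x) x 280 mm (y), walls 4 mm thick and 16 mm high; this point is the middle of its inner floor, 4 mm above the table. For rejects; empty at the start.
- loupe: black eye loupe, 36 mm across and high, bystander behind the work; origin under its centre
- marker: marker pen 130 mm long, 16 mm thick, bystander behind the work; origin under its centre
- vial: capped vial with a blue cap, 28 mm across, 52 mm high, bystander behind the work; origin under its centre
- tweezers: steel tweezers 125 mm long, bystander behind the work; origin under its centre
Mind the look-alikes: they are no part of the job. Leave any orange look-alike of the part that bears gauge_4_mid alone.

How it is judged:
On the way, in this order (a step that is already met when the one before it is completed fails the run):
1. the weak gauge, still in the cradle, has been drawn to its red line (25 to 36 mm) (value of joint gauge_3_stem between 0.025 and 0.036 m and z of gauge_3_mid in the frame of cradle_top between 0.009 and 0.019 m and x of gauge_3_mid in the frame of cradle_top between -0.007 and 0.007 m and (y of gauge_3_mid in the frame of cradle_top between -0.105 and -0.093 m or y of gauge_3_mid in the frame of cradle_top between -0.039 and -0.027 m or y of gauge_3_mid in the frame of cradle_top between 0.027 and 0.039 m or y of gauge_3_mid in the frame of cradle_top between 0.093 and 0.105 m) and x of cradle_front in the frame of gauge_3_mid below 0 m and angle between gauge_3_mid's own z axis and vertical below 0.12 rad), for 0.2 s.
2. the weak gauge lies in the red tray and the blue stock gauge is seated in a nest of the cradle, stem in (x of gauge_3_mid in the frame of reject_tray_floor between -0.075 and 0.075 m and y of gauge_3_mid in the frame of reject_tray_floor between -0.13 and 0.13 m and z of gauge_3_mid in the frame of reject_tray_floor below 0.025 m and z of spare_blue_mid in the frame of cradle_top between 0.009 and 0.019 m and x of spare_blue_mid in the frame of cradle_top between -0.007 and 0.007 m and (y of spare_blue_mid in the frame of cradle_top between -0.105 and -0.093 m or y of spare_blue_mid in the frame of cradle_top between -0.039 and -0.027 m or y of spare_blue_mid in the frame of cradle_top between 0.027 and 0.039 m or y of spare_blue_mid in the frame of cradle_top between 0.093 and 0.105 m) and x of cradle_front in the frame of spare_blue_mid below 0 m and angle between spare_blue_mid's own z axis and vertical below 0.12 rad and value of joint spare_blue_stem below 0.006 m), for 0.3 s.
3. the new gauge, seated, is drawn to its red line (25 to 36 mm) and held there for a second (value of joint spare_blue_stem between 0.025 and 0.036 m and z of spare_blue_mid in the frame of cradle_top between 0.009 and 0.019 m and x of spare_blue_mid in the frame of cradle_top between -0.007 and 0.007 m and (y of spare_blue_mid in the frame of cradle_top between -0.105 and -0.093 m or y of spare_blue_mid in the frame of cradle_top between -0.039 and -0.027 m or y of spare_blue_mid in the frame of cradle_top between 0.027 and 0.039 m or y of spare_blue_mid in the frame of cradle_top between 0.093 and 0.105 m) and x of cradle_front in the frame of spare_blue_mid below 0 m and angle between spare_blue_mid's own z axis and vertical below 0.12 rad), for 0.9 s.
At the end, for the whole second after the job is handed in: The weak gauge lies in the red tray; the sound gauges and the new blue one are seated in cradle nests (upright, knob to the slotted wall, centre within 6 mm across, 7 mm along, 5 mm in height); other stock is in the grey tray; all stems are in to within 4 mm (x of gauge_3_mid in the frame of reject_tray_floor between -0.075 and 0.075 m and y of gauge_3_mid in the frame of reject_tray_floor between -0.13 and 0.13 m and z of gauge_3_mid in the frame of reject_tray_floor below 0.025 m and z of spare_blue_mid in the frame of cradle_top between 0.009 and 0.019 m and x of spare_blue_mid in the frame of cradle_top between -0.007 and 0.007 m and (y of spare_blue_mid in the frame of cradle_top between -0.105 and -0.093 m or y of spare_blue_mid in the frame of cradle_top between -0.039 and -0.027 m or y of spare_blue_mid in the frame of cradle_top between 0.027 and 0.039 m or y of spare_blue_mid in the frame of cradle_top between 0.093 and 0.105 m) and x of cradle_front in the frame of spare_blue_mid below 0 m and angle between each of spare_blue_mid, gauge_1_mid, gauge_2_mid, gauge_4_mid's own z axis and vertical below 0.12 rad and z of gauge_1_mid in the frame of cradle_top between 0.009 and 0.019 m and x of gauge_1_mid in the frame of cradle_top between -0.007 and 0.007 m and (y of gauge_1_mid in the frame of cradle_top between -0.105 and -0.093 m or y of gauge_1_mid in the frame of cradle_top between -0.039 and -0.027 m or y of gauge_1_mid in the frame of cradle_top between 0.027 and 0.039 m or y of gauge_1_mid in the frame of cradle_top between 0.093 and 0.105 m) and x of cradle_front in the frame of gauge_1_mid below 0 m and z of gauge_2_mid in the frame of cradle_top between 0.009 and 0.019 m and x of gauge_2_mid in the frame of cradle_top between -0.007 and 0.007 m and (y of gauge_2_mid in the frame of cradle_top between -0.105 and -0.093 m or y of gauge_2_mid in the frame of cradle_top between -0.039 and -0.027 m or y of gauge_2_mid in the frame of cradle_top between 0.027 and 0.039 m or y of gauge_2_mid in the frame of cradle_top between 0.093 and 0.105 m) and x of cradle_front in the frame of gauge_2_mid below 0 m and z of gauge_4_mid in the frame of cradle_top between 0.009 and 0.019 m and x of gauge_4_mid in the frame of cradle_top between -0.007 and 0.007 m and (y of gauge_4_mid in the frame of cradle_top between -0.105 and -0.093 m or y of gauge_4_mid in the frame of cradle_top between -0.039 and -0.027 m or y of gauge_4_mid in the frame of cradle_top between 0.027 and 0.039 m or y of gauge_4_mid in the frame of cradle_top between 0.093 and 0.105 m) and x of cradle_front in the frame of gauge_4_mid below 0 m and x of spare_yellow_mid in the frame of stock_tray_floor between -0.075 and 0.075 m and y of spare_yellow_mid in the frame of stock_tray_floor between -0.13 and 0.13 m and z of each of spare_yellow_mid, spare_green_mid in the frame of stock_tray_floor below 0.025 m and x of spare_green_mid in the frame of stock_tray_floor between -0.075 and 0.075 m and y of spare_green_mid in the frame of stock_tray_floor between -0.13 and 0.13 m and value of joint each of gauge_1_stem, gauge_2_stem, gauge_4_stem, gauge_3_stem, spare_blue_stem, spare_yellow_stem, spare_green_stem below 0.004 m); the robot touches nothing.
It fails at once if a sound gauge of the set is lifted out of the cradle (z of any of gauge_1_mid, gauge_2_mid, gauge_4_mid in the frame of cradle_top above 0.045 m).
It fails at once if a bystander behind the work is knocked aside (distance of any of loupe, marker, vial, tweezers from where it was at the start of the episode above 0.04 m).
Of gauge_1, gauge_2, gauge_4 only 2 to 3 are there at a start; the rules pass over those that are not, and their reading is None.
Of spare_yellow, spare_green only 1 to 2 are there at a start; the rules pass over those that are not, and their reading is None.
At some moment in a run one of spare_blue may be knocked a few centimetres aside while the robot is not near it.
Once in a run the grip may slacken for a moment while it holds something.
It also fails if it takes over 208 s, if anything falls off the work surface, if the arm or the gripper's body presses on something with over 40 N, if the wrist force passes 120 N, or if a joint passes its speed limit or range.

## Working session

There is one attempt and no reset: what is moved stays moved. The work goes in short steps, Python scripts to look and compute and a tool call to move; the robot and the scene stay as the last step left them, time stands still between calls to the robot, and variables do not carry over. Pictures are saved under pics/ and viewed, about 12 in all and at most 16, crops included, and the job is handed in when it is done.

Besides the shell and the picture viewer there is one more tool, called after "Call:" as name(argument=value, ...), one argument or row to a line, values as JSON. move_arm: Moves the arm, as the interface text tells. Its arguments: {"type":"object","properties":{"series":{"type":"array"},"grip":{"type":"number"},"force":{"type":"number"}},"required":["series"]}

```bash
mkdir -p pics; ls
cat > h.py <<'E'
import numpy as np,cv2
from cell import monitor, imaging, workorder, outline_of
def shot(cam,name=None,crop=None,s=1):
    im=imaging.get_image(cam)
    if name:
        c=im['color'][...,::-1]
        if crop: l,t,r,b=crop; c=c[t:b,l:r]
        cv2.imwrite('pics/'+name+'.png',cv2.resize(c,None,fx=s,fy=s,interpolation=cv2.INTER_CUBIC))
    return im
def ray(im,u,v,z):
    R=cv2.Rodrigues(np.array(im['rvec'],float))[0];t=np.array(im['tvec'],float)
    o=-R.T@t; d=R.T@np.array([(u-im['cx'])/im['fx'],(v-im['cy'])/im['fy'],1])
    return o+d*(z-o[2])/d[2]
def proj(im,P):
    K=np.array([[im['fx'],0,im['cx']],[0,im['fy'],im['cy']],[0,0,1.]])
    return cv2.projectPoints(np.array(P,float).reshape(-1,1,3),np.array(im['rvec'],float),np.array(im['tvec'],float),K,None)[0].reshape(-1,2)
E
python3 - <<'E'
from h import *
a=shot('top','top0',s=1.5);b=shot('scene','scene0',s=1.5)
for i in (a,b):
    R=cv2.Rodrigues(np.array(i['rvec'],float))[0];print(i['fx'],-R.T@i['tvec'],R[2])
for n in ['gauge_1_mid','spare_blue_mid','spare_yellow_mid','spare_green_mid']:
    for o in outline_of('top',n):
        m=o['mask'];ys,xs=np.nonzero(m)
        print(n,round(o['p'],2),o['rect'],m.sum(),ray(a,xs.mean(),ys.mean(),.025).round(3))
s=monitor.observe();print(s)
E
```

```text
pics
388.2586018660143 [0.45538334 0.01174001 1.19857302] [ 7.30943874e-02 -8.86931813e-04 -9.97324633e-01]
385.9064558307276 [-0.12297679 -0.65765986  0.71995246] [ 0.59784256  0.56250076 -0.57111922]
gauge_1_mid 0.56 [245.8, 179.0, 8.0, 34.2] 239 [0.537 0.019 0.025]
gauge_1_mid 0.51 [218.3, 170.1, 88.6, 35.4] 1837 [ 0.553 -0.011  0.025]
spare_blue_mid 0.76 [145.1, 175.9, 11.5, 34.8] 236 [0.551 0.318 0.025]
spare_blue_mid 0.74 [246.2, 178.7, 7.9, 33.5] 261 [0.538 0.02  0.025]
spare_yellow_mid 0.58 [113.9, 176.2, 13.0, 36.2] 255 [0.548 0.409 0.025]
{'clock': 0.3, 'joints': array([-1.42762423,  0.43477844,  0.02499608,  1.57347593, -0.01158566,
        1.13400495, -0.07510274]), 'dq': array([-0.00051637, -0.00174089, -0.00036456, -0.00174409,  0.00104722,
       -0.00118023,  0.00144864]), 'joint_efforts': array([-2.11013277e-03, -6.67024183e+01,  9.82066132e-01, -3.14282405e+01,
       -6.06480008e-02,  3.82126181e-02,  1.78100845e-04]), 'position': array([0.15207243, 0.60606979, 0.24546182]), 'ee_rot': array([ 3.85212205e-01,  3.11787889e+00, -8.20536079e-04]), 'force': array([ 0.64544341,  0.98036615, -0.71785649]), 'ft_torque': array([-0.03869011,  0.05790514,  0.01967109]), 'width': 0.9991934941589674}
```

View pics/top0.png

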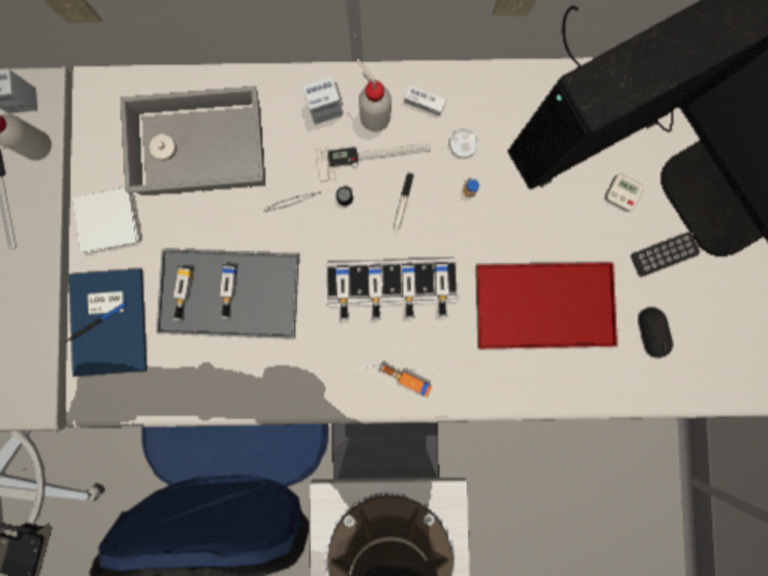

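View pics/scene0.png

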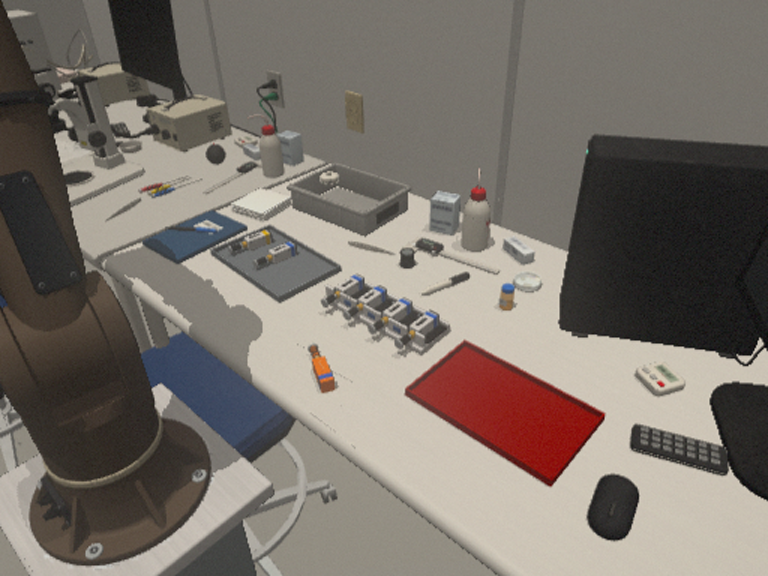

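Run:
```python
from h import *
a=shot('top');b=shot('scene')
c=a['color'][...,::-1]
A=cv2.resize(c[165:220,210:312],None,fx=7.8,fy=7.8,interpolation=cv2.INTER_CUBIC)
d=b['color'][...,::-1]
cv2.imwrite('pics/a.png',A)
cv2.imwrite('pics/b.png',cv2.resize(d[170:240,200:310],None,fx=7.2,fy=7.2,interpolation=cv2.INTER_CUBIC))
for im,x0,x1,y0,y1,n in((a,90,320,160,225,'top'),(b,130,310,140,240,'sc')):
    hsv=cv2.cvtColor(im['color'],cv2.COLOR_RGB2HSV)
    m=cv2.inRange(hsv,(105,110,60),(125,255,255))
    k,l,st,ce=cv2.connectedComponentsWithStats(m)
    for i in range(1,k):
        x,y=ce[i]
        if x0<x<x1 and y0<y<y1 and st[i][4]>4:print(n,st[i],ce[i].round(1),ray(im,*ce[i],.028 if x>190 and n=='top' else .032).round(4))
```

```text
top [148 179  10   3  24] [152.  180.1] [0.5788 0.3141 0.032 ]
top [268 179   9   2  18] [272.  179.5] [ 0.5748 -0.0484  0.028 ]
top [290 178   9   3  19] [293.8 178.6] [ 0.5765 -0.1145  0.028 ]
top [223 180   9   3  20] [226.9 180.8] [0.5734 0.0882 0.028 ]
top [246 180   8   2  16] [249.5 180.5] [0.573  0.0198 0.028 ]
top [ 89 185   5   4  10] [ 91.5 186.8] [0.5617 0.4964 0.032 ]
sc [131 152  13   3  19] [136.2 152.8] [0.4877 0.5278 0.032 ]
sc [191 162   4   3   7] [192.7 162.7] [0.5788 0.3131 0.032 ]
sc [235 184   6   3   8] [237.4 185.1] [0.582  0.0939 0.032 ]
sc [250 192   6   3   8] [252.6 192.9] [0.5826 0.0274 0.032 ]
sc [267 200   6   3   8] [269.4 201.1] [ 0.5842 -0.0403  0.032 ]
sc [284 208   7   4  10] [286.7 209.8] [ 0.5853 -0.1065  0.032 ]
```

View pics/a.png

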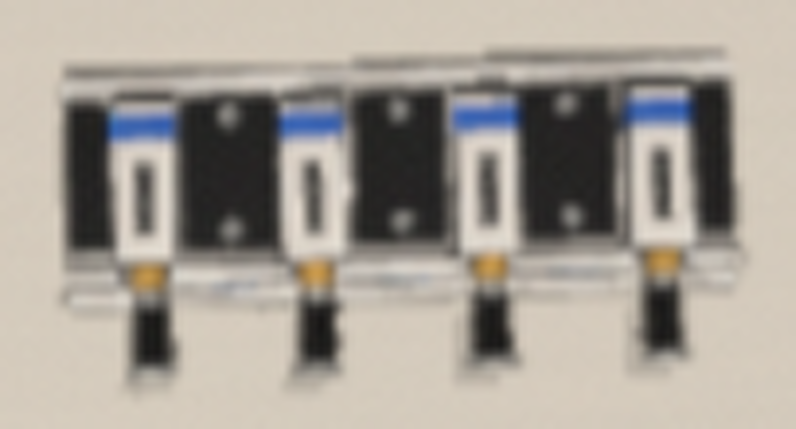

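View pics/b.png

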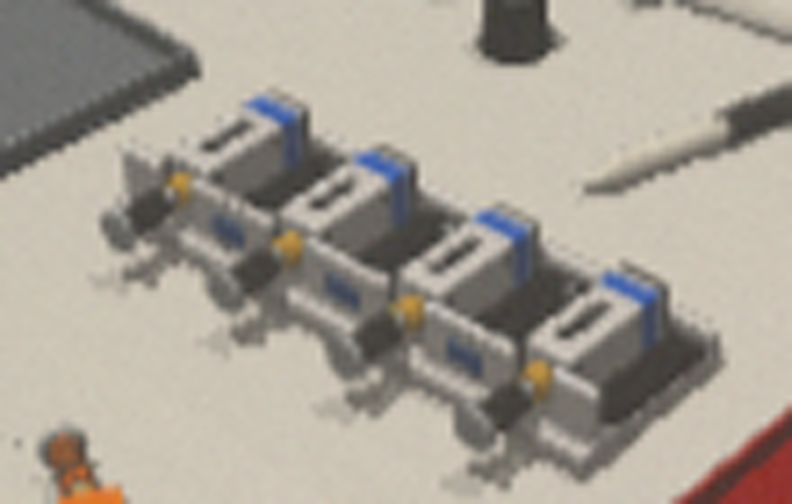

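Run:
```python
from h import *
a=shot('top');b=shot('scene')
def comps(im,lo,hi,x0,x1,y0,y1,z,n):
    m=cv2.inRange(cv2.cvtColor(im['color'],cv2.COLOR_RGB2HSV),lo,hi)
    k,l,st,ce=cv2.connectedComponentsWithStats(m); P=[]
    for i in range(1,k):
        x,y=ce[i]
        if x0<x<x1 and y0<y<y1 and st[i][4]>4: P.append(np.r_[st[i][2:],ray(im,*ce[i],z)])
    print(n);print(np.array(P).round(4))
B=((105,110,60),(125,255,255));G=((12,110,90),(28,255,255));K=((0,0,0),(180,255,60))
comps(a,*B,200,320,160,225,.042,'blue top')
comps(a,*G,200,320,190,210,.036,'gold top')
comps(b,*G,200,320,160,240,.029,'gold scene')
comps(a,*K,200,320,202,214,.034,'knob top')
comps(a,*B,140,165,160,225,.032,'stock blue')
comps(a,*G,110,165,160,225,.025,'stock gold')
comps(a,*K,110,165,195,215,.025,'stock knob')
m=cv2.inRange(cv2.cvtColor(a['color'],cv2.COLOR_RGB2HSV),(0,150,60),(8,255,255));m[:160]=0;m[250:]=0
ys,xs=np.nonzero(m);r=cv2.minAreaRect(np.c_[xs,ys].astype(np.float32));print('red',[ray(a,*p,.016).round(3) for p in cv2.boxPoints(r)])
```

```text
blue top
[[ 9.000e+00  2.000e+00  1.800e+01  5.734e-01 -4.770e-02  4.200e-02]
 [ 9.000e+00  3.000e+00  1.900e+01  5.750e-01 -1.130e-01  4.200e-02]
 [ 9.000e+00  3.000e+00  2.000e+01  5.720e-01  8.730e-02  4.200e-02]
 [ 8.000e+00  2.000e+00  1.600e+01  5.716e-01  1.970e-02  4.200e-02]]
gold top
[[ 4.      3.     11.      0.5174 -0.1139  0.036 ]
 [ 4.      3.     12.      0.5145  0.0836  0.036 ]
 [ 4.      2.      7.      0.5151  0.02    0.036 ]
 [ 4.      3.      9.      0.5163 -0.0481  0.036 ]]
gold scene
[[ 3.000e+00  4.000e+00  7.000e+00  5.191e-01  8.800e-02  2.900e-02]
 [ 4.000e+00  4.000e+00  1.000e+01  5.195e-01  2.080e-02  2.900e-02]
 [ 4.000e+00  4.000e+00  1.000e+01  5.215e-01 -4.600e-02  2.900e-02]
 [ 4.000e+00  5.000e+00  1.300e+01  5.231e-01 -1.130e-01  2.900e-02]
 [ 6.000e+00  5.000e+00  1.000e+01  3.704e-01 -9.200e-03  2.900e-02]]
knob top
[[ 4.000e+00  7.000e+00  2.600e+01  4.955e-01 -1.140e-01  3.400e-02]
 [ 3.000e+00  6.000e+00  1.800e+01  4.921e-01  8.250e-02  3.400e-02]
 [ 4.000e+00  7.000e+00  2.400e+01  4.921e-01  1.880e-02  3.400e-02]
 [ 4.000e+00  6.000e+00  2.400e+01  4.928e-01 -4.790e-02  3.400e-02]]
stock blue
[[10.      3.     24.      0.5788  0.3141  0.032 ]]
stock gold
[[9.000e+00 4.000e+00 2.700e+01 5.771e-01 4.070e-01 2.500e-02]
 [5.000e+00 3.000e+00 1.100e+01 5.197e-01 4.129e-01 2.500e-02]
 [5.000e+00 3.000e+00 1.200e+01 5.219e-01 3.201e-01 2.500e-02]]
stock knob
[[5.000e+00 8.000e+00 3.100e+01 4.984e-01 3.207e-01 2.500e-02]
 [5.000e+00 8.000e+00 3.400e+01 4.969e-01 4.149e-01 2.500e-02]]
red [array([ 0.582, -0.189,  0.016]), array([ 0.583, -0.47 ,  0.016]), array([ 0.415, -0.465,  0.016]), array([ 0.415, -0.187,  0.016])]
```

Call:
move_arm(
  series=[
    [2.4,-3.7,0,0,0,1.9],
    [2.4,-3.7,0,0,0,1.9],
    [2.4,-3.7,0,0,0,1.9],
    [2.4,-3.7,0,0,0,1.9],
    [2.4,-3.7,0,0,0,1.9],
    [2.4,-3.7,0,0,0,1.9],
    [2.4,-3.7,0,0,0,1.9],
    [2.4,-3.7,0,0,0,1.6],
  ],
  grip=0.45,
  force=25,
)

```text
clock: 1.3
position: [0.3449, 0.3087, 0.246]
ee_rot: [-0.024, 3.141, 0.001]
force: [1.1, 0.2, 1.4]
width: 0.454
```

Call:
move_arm(
  series=[
    [2.5,-3.8,0,0,0,0],
    [2.5,-3.8,0,0,0,0],
    [2.5,-3.8,0,0,0,0],
    [2.5,-3.8,0,0,0,0],
    [2.5,-3.8,0,0,0,0],
    [2.5,-3.8,0,0,0,0],
    [0,0,0,0,0,0],
  ],
)

```text
clock: 2.0
position: [0.4969, 0.0759, 0.2462]
ee_rot: [-0.008, 3.139, -0.004]
force: [-0.2, -0.4, 0.0]
width: 0.455
```

Call:
move_arm(
  series=[
    [-0.3,0.8,-4,0,0,0.5],
    [0,0,-4.5,0,0,0],
    [0,0,-4.5,0,0,0],
    [0,0,-4,0,0,0],
    [0,0,-3,0,0,0],
    [0,0,-1.5,0,0,0],
    [0,0,0,0,0,0],
  ],
)

```text
clock: 2.7
position: [0.4896, 0.0903, 0.0289]
ee_rot: [0.036, -3.138, 0.001]
force: [0.5, -0.9, 1.4]
width: 0.449
```

Run:
```python
from h import *
shot('scene','c1',(190,160,310,240),6.6);print(monitor.observe())
```

```text
{'clock': 2.75, 'joints': array([-0.44319196,  0.53918347,  0.20692784,  2.09973252, -0.21273303,
        0.5238063 ,  1.51397493]), 'dq': array([-0.00391209, -0.03672645,  0.01191179, -0.01835985,  0.00429959,
        0.01496618, -0.00273807]), 'joint_efforts': array([  0.09561889, -56.62200093,   3.64061549, -16.13604426,
        -0.07871796,  -0.18924741,   0.08181931]), 'position': array([0.49049939, 0.09039275, 0.03020433]), 'ee_rot': array([ 3.61585828e-02, -3.13956553e+00,  5.49304388e-04]), 'force': array([ 0.23887134,  0.62022693, -0.55124078]), 'ft_torque': array([ 0.0498779 , -0.03332119,  0.00629747]), 'width': 0.4504417034137401}
```

View pics/c1.png

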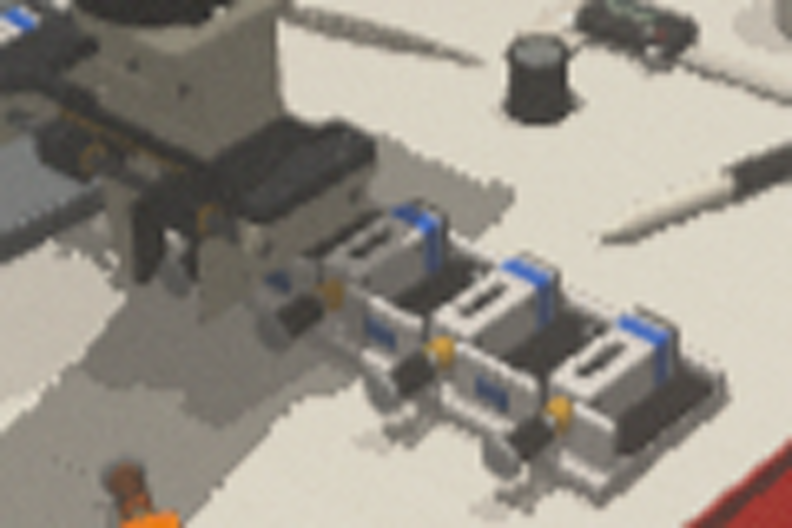

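Call:
move_arm(
  series=[
    [0.35,-0.6,0,0,0,-0.4],
    [0,0,0,0,0,0],
    [0,0,0,0,0,0],
  ],
)

```text
clock: 3.05
position: [0.4938, 0.0843, 0.0316]
ee_rot: [0.025, -3.14, -0.001]
force: [-4.5, 1.3, 0.0]
width: 0.451
```

Call:
move_arm(
  series=[
    [0,0,0,0,0,0],
    [0,0,0,0,0,0],
    [0,0,0,0,0,0],
    [0,0,0,0,0,0],
    [0,0,0,0,0,0],
  ],
  grip=0,
  force=25,
)

```text
clock: 3.55
position: [0.4937, 0.0839, 0.0314]
ee_rot: [0.025, -3.14, -0.0]
force: [-5.7, -0.7, -0.5]
width: 0.143
```

Call:
move_arm(
  series=[
    [-0.5,0,0,0,0,0],
    [-0.5,0,0,0,0,0],
    [-0.5,0,0,0,0,0],
    [-0.5,0,0,0,0,0],
    [-0.5,0,0,0,0,0],
    [-0.5,-0.1,0,0,0,0],
    [0,0,0,0,0,0],
    [0,0,0,0,0,0],
  ],
)

```text
clock: 4.35
position: [0.465, 0.0836, 0.0309]
ee_rot: [-0.026, 3.141, 0.001]
force: [3.0, 1.7, 2.2]
width: 0.145
```

Call:
move_arm(
  series=[
    [0,0,0,0,0,0],
    [0,0,0,0,0,0],
    [0,0,0,0,0,0],
  ],
)

```text
clock: 4.65
position: [0.465, 0.0835, 0.0308]
ee_rot: [-0.025, 3.141, 0.0]
force: [3.6, 1.6, 2.7]
width: 0.146
```

Run:
```python
from h import *
shot('scene','c2',(190,160,310,240),6.6);print(monitor.observe()['force'])
```

```text
[4.79759437 2.07390016 2.04384967]
```

View pics/c2.png

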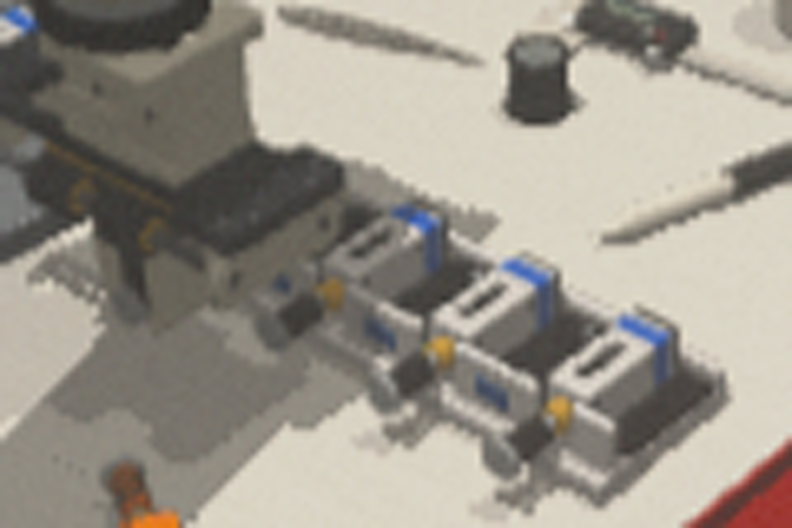

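Call:
move_arm(
  series=[
    [-0.2,0,0,0,0,0],
    [0,0,0,0,0,0],
    [0,0,0,0,0,0],
    [0,0,0,0,0,0],
    [0,0,0,0,0,0],
  ],
)

```text
clock: 5.2
position: [0.4626, 0.0833, 0.0307]
ee_rot: [-0.025, 3.141, 0.0]
force: [4.0, 2.5, 1.8]
width: 0.141
```

Call:
move_arm(
  series=[
    [0.8,0,0,0,0,0],
    [0.8,0,0,0,0,0],
    [0.8,0,0,0,0,0],
    [0.6,0,0,0,0,0],
    [0,0,0,0,0,0],
    [0,0,0,0,0,0],
  ],
)

```text
clock: 5.8
position: [0.4926, 0.083, 0.0306]
ee_rot: [0.024, -3.14, 0.0]
force: [-0.3, 1.4, 6.2]
width: 0.147
```

Call:
move_arm(
  series=[
    [0,0,0,0,0,0],
    [0,0,0,0,0,0],
    [0,0,0,0,0,0],
    [0,0,4,0,0,0],
    [0,0,4,0,0,0],
    [0,-3.3,0,0,0,0],
    [0.1,-3.4,0,0,0,0],
    [0,0,0,0,0,0],
  ],
  grip=0.45,
)

```text
clock: 6.6
position: [0.4933, 0.0112, 0.1111]
ee_rot: [-0.015, 3.141, -0.003]
force: [-0.5, -0.4, -0.4]
width: 0.452
```

Call:
move_arm(
  series=[
    [0,0.6,-2.5,0,0,0.3],
    [0,0,-3,0,0,0],
    [0,0,-2.5,0,0,0],
    [0,0,0,0,0,0],
    [0,0,0,0,0,0],
  ],
)

```text
clock: 7.1
position: [0.4932, 0.0221, 0.0307]
ee_rot: [0.033, -3.14, 0.0]
force: [0.3, 0.1, 0.6]
width: 0.45
```

Call:
move_arm(
  series=[
    [0,0,0,0,0,0],
    [0,0,0,0,0,0],
    [0,0,0,0,0,0],
    [0,0,0,0,0,0],
    [0,0,0,0,0,0],
  ],
  grip=0,
)

```text
clock: 7.6
position: [0.494, 0.0216, 0.0312]
ee_rot: [-0.032, 3.14, -0.001]
force: [0.3, -3.1, 3.0]
width: 0.147
```

Call:
move_arm(
  series=[
    [-0.5,0,0,0,0,0],
    [-0.5,0,0,0,0,0],
    [-0.5,0,0,0,0,0],
    [-0.5,0,0,0,0,0],
    [-0.5,0,0,0,0,0],
    [-0.5,0,0,0,0,0],
    [0,0,0,0,0,0],
    [0,0,0,0,0,0],
  ],
)

```text
clock: 8.4
position: [0.4657, 0.0225, 0.0314]
ee_rot: [-0.033, 3.137, 0.001]
force: [8.0, -2.5, -1.8]
width: 0.143
```

Call:
move_arm(
  series=[
    [0.8,0,0,0,0,0],
    [0.8,0,0,0,0,0],
    [0.8,0,0,0,0,0],
    [0.6,0,0,0,0,0],
    [0,0,0,0,0,0],
    [0,0,0,0,0,0],
  ],
)

```text
clock: 9.0
position: [0.4924, 0.0217, 0.0306]
ee_rot: [0.032, -3.139, 0.001]
force: [-0.4, -4.1, 6.0]
width: 0.144
```

Call:
move_arm(
  series=[
    [0,0,0,0,0,0],
    [0,0,0,0,0,0],
    [0,0,0,0,0,0],
    [0,0,4,0,0,-0.3],
    [0,0,4,0,0,0],
    [3,3.1,0,0,0,0],
    [3,3.1,0,0,0,0],
    [0,0,0,0,0,0],
  ],
  grip=0.45,
)

```text
clock: 9.8
position: [0.5569, 0.0903, 0.1112]
ee_rot: [-0.035, 3.138, 0.005]
force: [-0.0, -0.3, -0.3]
width: 0.453
```

Call:
move_arm(
  series=[
    [0,0,0,0,0,0],
    [0,0,-2.5,0,0,0],
    [0,0,-2,0,0,0],
    [0,0,0,0,0,0],
    [0,0,0,0,0,0],
  ],
)

```text
clock: 10.3
position: [0.5528, 0.0833, 0.0657]
ee_rot: [0.023, -3.14, 0.001]
force: [0.4, -0.9, 0.2]
width: 0.449
```

Call:
move_arm(
  series=[
    [0,0.1,-1.2,0,0,0],
    [0,0,-1,0,0,0],
    [0,0,0,0,0,0],
  ],
)

```text
clock: 10.6
position: [0.5527, 0.0851, 0.0426]
ee_rot: [0.025, -3.14, 0.0]
force: [-1.2, -0.1, -0.4]
width: 0.449
```

Call:
move_arm(
  series=[
    [0,0,0,0,0,0],
    [0,0,0,0,0,0],
    [0,0,0,0,0,0],
    [0,0,0,0,0,0],
    [0,0,0,0,0,0],
  ],
  grip=0,
  force=35,
)

```text
clock: 11.1
position: [0.5539, 0.0852, 0.044]
ee_rot: [-0.025, 3.141, 0.0]
force: [-0.4, -0.5, 1.3]
width: 0.257
```

Call:
move_arm(
  series=[
    [0,0,1,0,0,0],
    [0,0,2,0,0,0],
    [0,0,3,0,0,0],
    [0,0,4,0,0,0],
    [0,0,0,0,0,0],
  ],
)

```text
clock: 11.6
position: [0.5565, 0.0856, 0.1491]
ee_rot: [-0.025, 3.134, 0.003]
force: [0.2, -0.3, -1.0]
width: 0.259
```

Run:
```python
from h import *
shot('scene','c3',(170,100,320,240),5)
```

```text
(no output)
```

View pics/c3.png

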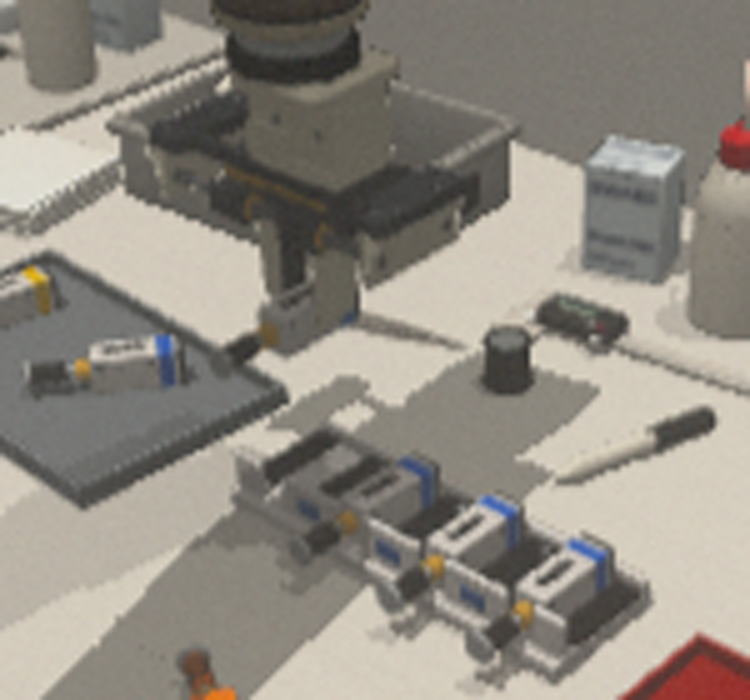

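Call:
move_arm(
  series=[
    [-0.6,-4.6,0,0,0,0],
    [-0.6,-4.6,0,0,0,0],
    [-0.6,-4.6,0,0,0,0],
    [-0.6,-4.6,0,0,0,0],
    [-0.6,-4.6,0,0,0,0],
    [-0.6,-4.6,0,0,0,0],
    [-0.6,-4.6,0,0,0,0],
    [-0.6,-4.6,0,0,0,0],
  ],
)

```text
clock: 12.45
position: [0.5044, -0.2841, 0.1428]
ee_rot: [0.025, -3.14, -0.002]
force: [0.2, 1.0, -0.3]
width: 0.255
```

Call:
move_arm(
  series=[
    [-0.6,-3,0,0,0,0],
    [0,0,-4,0,0,0],
    [0,0,-4,0,0,0],
    [0,0,0,0,0,0],
    [0,0,0,0,0,0],
  ],
)

```text
clock: 12.95
position: [0.4988, -0.3123, 0.0633]
ee_rot: [0.025, -3.139, -0.002]
force: [0.1, 0.2, -0.5]
width: 0.258
```

Call:
move_arm(
  series=[
    [0,0,-1,0,0,0],
    [0,0,-1,0,0,0],
    [0,0,-0.6,0,0,0],
    [0,0,-0.3,0,0,0],
    [0,0,0,0,0,0],
  ],
)

```text
clock: 13.45
position: [0.4996, -0.3127, 0.0345]
ee_rot: [0.025, -3.141, -0.0]
force: [-0.6, -0.8, -1.5]
width: 0.258
```

Call:
move_arm(
  series=[
    [0,0,0,0,0,0],
    [0,0,0,0,0,0],
    [0,0,0,0,0,0],
    [0,0,4,0,0,0],
    [0,0,4.5,0,0,0],
    [0,0,4.5,0,0,0],
    [-0.5,4.5,0,0,0,0],
    [-0.5,4.7,0,0,0,0],
  ],
  grip=0.5,
)

```text
clock: 14.25
position: [0.4903, -0.2216, 0.1666]
ee_rot: [-0.02, 3.137, -0.003]
force: [1.1, 1.4, -0.8]
width: 0.5
```

```bash
cat > sp.py <<'E'
from h import *
import sys
a=shot('top')
c=a['color'][...,::-1]
def pick(lo,hi,x0,x1,y0,y1,z,n):
    m=cv2.inRange(cv2.cvtColor(a['color'],cv2.COLOR_RGB2HSV),lo,hi)
    k,l,st,ce=cv2.connectedComponentsWithStats(m)
    for i in range(1,k):
        x,y=ce[i]
        if x0<x<x1 and y0<y<y1 and st[i][4]>4: print(n,st[i],ray(a,*ce[i],z).round(4))
B=((105,110,60),(125,255,255));G=((12,110,90),(28,255,255));K=((0,0,0),(180,255,60))
pick(*B,100,330,160,225,.032,'blue');pick(*G,100,200,160,225,.026,'gold');pick(*K,100,200,170,225,.026,'knob')
cv2.imwrite('pics/%s.png'%sys.argv[1],cv2.resize(c[160:240,100:420],None,fx=2.5,fy=2.5,interpolation=cv2.INTER_CUBIC))
E
python3 sp.py s1
```

```text
blue [168 178   8   7  21] [0.5743 0.2561 0.032 ]
blue [268 179   9   2  18] [ 0.5744 -0.0482  0.032 ]
blue [290 178   9   3  20] [ 0.5759 -0.1144  0.032 ]
blue [246 180   8   3  20] [0.5716 0.0186 0.032 ]
gold [118 180  11   4  32] [0.5766 0.4041 0.026 ]
gold [159 195   3   4   9] [0.5287 0.2913 0.026 ]
gold [118 199   5   3  11] [0.5196 0.4125 0.026 ]
knob [153 200   7   7  27] [0.5102 0.3037 0.026 ]
knob [117 205   5   7  30] [0.497  0.4146 0.026 ]
```

View pics/s1.png

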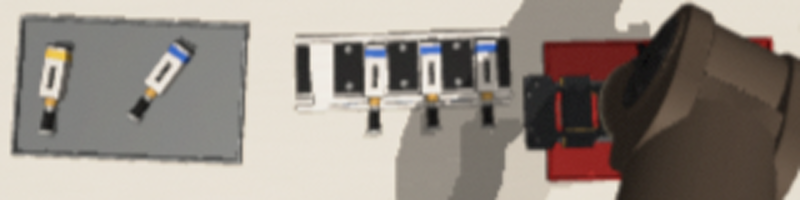

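Call:
move_arm(
  series=[
    [0.6,4.8,0,0,0,0],
    [0.6,4.8,0,0,0,0],
    [0.6,4.8,0,0,0,-5],
    [0.6,4.8,0,0,0,-5],
    [0.6,4.8,0,0,0,-5],
    [0.6,4.8,0,0,0,-5],
    [0.6,4.8,0,0,0,-5],
    [0.6,4.8,0,0,0,-5],
  ],
)

```text
clock: 15.1
position: [0.5377, 0.1651, 0.165]
ee_rot: [0.794, 3.039, 0.001]
force: [0.9, -0.6, 0.7]
width: 0.502
```

Call:
move_arm(
  series=[
    [0.7,4,0,0,0,-4],
    [0.5,4,-2,0,0,-3],
    [0,0,-3,0,0,0],
    [0,0,-2,0,0,0],
    [0,0,0,0,0,0],
    [0,0,0,0,0,0],
  ],
)

```text
clock: 15.7
position: [0.5498, 0.2428, 0.0951]
ee_rot: [-0.974, -2.987, 0.001]
force: [0.9, -0.8, 0.8]
width: 0.499
```

Call:
move_arm(
  series=[
    [0.8,2.6,0,0,0,-0.9],
    [0,0,-2,0,0,0],
    [0,0,-2,0,0,0],
    [0,0,0,0,0,0],
    [0,0,0,0,0,0],
  ],
)

```text
clock: 16.2
position: [0.5584, 0.269, 0.0561]
ee_rot: [0.997, 2.978, 0.001]
force: [-0.4, -0.4, 0.0]
width: 0.497
```

Run:
```python
from h import *
shot('scene','c4',(150,110,260,190),7)
```

```text
(no output)
```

View pics/c4.png

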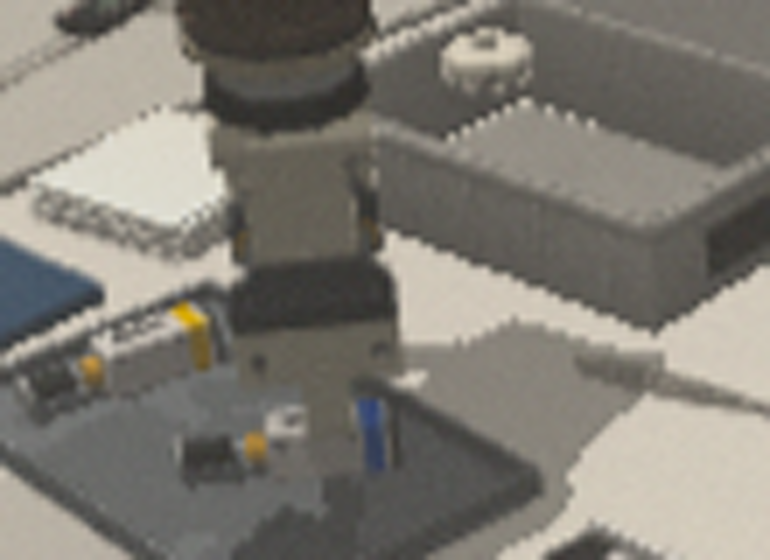

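Call:
move_arm(
  series=[
    [0,0,-1.2,0,0,0],
    [0,0,-1,0,0,0],
    [0,0,0,0,0,0],
  ],
)

```text
clock: 16.55
position: [0.5566, 0.2688, 0.0313]
ee_rot: [-0.996, -2.978, 0.003]
force: [0.4, -0.7, -0.3]
width: 0.497
```

Call:
move_arm(
  series=[
    [0,0,0,0,0,0],
    [0,0,0,0,0,0],
    [0,0,0,0,0,0],
    [0,0,0,0,0,0],
    [0,0,0,0,0,0],
  ],
  grip=0,
  force=35,
)

```text
clock: 17.05
position: [0.5579, 0.2694, 0.033]
ee_rot: [0.996, 2.979, 0.001]
force: [0.7, 0.1, 2.2]
width: 0.256
```

Call:
move_arm(
  series=[
    [0,0,2,0,0,0],
    [0,0,4,0,0,0],
    [0,0,4,0,0,0],
    [0,-4,0,0,0,7],
    [0,-4,0,0,0,7],
    [0,0,0,0,0,8],
    [0,0,0,0,0,8],
    [0,0,0,0,0,8],
  ],
)

```text
clock: 17.85
position: [0.5574, 0.1887, 0.1327]
ee_rot: [0.036, -3.141, 0.0]
force: [-0.5, -0.5, -1.1]
width: 0.26
```

```bash
cat > held.py <<'E'
from h import *
# held gauge: blue band & gold in both cameras, triangulated
P={}
for cam in('top','scene'):
    im=shot(cam,'h_'+cam)
    hsv=cv2.cvtColor(im['color'],cv2.COLOR_RGB2HSV)
    p0=monitor.observe()['position']
    u=proj(im,[p0-[0,0,.015]])[0];print(cam,'tcp px',u.round(1))
    for n,lo,hi in(('blue',(105,110,50),(125,255,255)),('gold',(12,110,80),(28,255,255)),('knob',(0,0,0),(180,255,60))):
        m=cv2.inRange(hsv,lo,hi);k,l,st,ce=cv2.connectedComponentsWithStats(m)
        for i in range(1,k):
            if np.hypot(*(ce[i]-u))<45 and 4<st[i][4]<60: print(n,st[i],ray(im,*ce[i],p0[2]-.0145).round(4))
print(p0,monitor.observe()['ee_rot'])
E
python3 held.py
```

```text
top tcp px [188.9 183.9]
scene tcp px [209.5 155.1]
gold [174 153   6  10  24] [0.4822 0.2581 0.1182]
gold [200 157   4   5  13] [0.525  0.189  0.1182]
knob [189 118   8   5  17] [0.6935 0.4371 0.1182]
knob [191 133   6   6  17] [0.6129 0.3359 0.1182]
knob [195 160   5   5  14] [0.5044 0.1858 0.1182]
knob [228 188   6   4   9] [ 0.4662 -0.0029  0.1182]
[0.55744817 0.18876889 0.13271736] [ 3.04093572e-02 -3.14106815e+00 -1.84986005e-04]
```

Run:
```python
from h import *
im=shot('scene')
def gold(c,off,p,n):
    m=cv2.inRange(cv2.cvtColor(c,cv2.COLOR_BGR2HSV),(12,110,80),(28,255,255))
    u=proj(im,[np.array(p)-[.033,0,.0145]])[0]-off
    k,l,st,ce=cv2.connectedComponentsWithStats(m)
    for i in range(1,k):
        if np.hypot(*(ce[i]-u))<8:
            w=ray(im,*(ce[i]+off),p[2]-.0145);print(n,st[i][4],(w-p).round(4))
c=cv2.resize(cv2.imread('pics/c3.png'),(150,140),interpolation=cv2.INTER_AREA)
gold(c,np.array([170,100.]),np.array([.5560,.0856,.1495]),'weak')
gold(im['color'][...,::-1].copy(),np.zeros(2),monitor.observe()['position'],'spare')
```

```text
weak 5 [-0.0358 -0.0023 -0.0145]
spare 11 [-0.0327  0.0009 -0.0145]
```

Call:
move_arm(
  series=[
    [-0.2,-3.5,0,0,0,-0.2],
    [-0.2,-3.5,0,0,0,0],
    [0.1,-3.3,-2,0,0,0],
    [0,0,-2,0,0,0],
    [0,0,0,0,0,0],
    [0,0,0,0,0,0],
  ],
)

```text
clock: 18.6
position: [0.5544, 0.087, 0.0928]
ee_rot: [0.02, -3.141, -0.0]
force: [0.9, 0.7, -0.5]
width: 0.262
```

Call:
move_arm(
  series=[
    [-0.1,-0.2,-1.2,0,0,0],
    [0,0,-1,0,0,0],
    [0,0,0,0,0,0],
    [0,0,0,0,0,0],
  ],
)

```text
clock: 19.0
position: [0.5534, 0.0845, 0.0705]
ee_rot: [0.023, -3.141, 0.0]
force: [0.1, -0.1, -1.3]
width: 0.259
```

Call:
move_arm(
  series=[
    [0,0,-0.5,0,0,0],
    [0,0,-0.5,0,0,0],
    [0,0,0,0,0,0],
  ],
)

```text
clock: 19.3
position: [0.5532, 0.0842, 0.0601]
ee_rot: [0.022, -3.14, 0.0]
force: [-0.9, -0.5, -1.1]
width: 0.256
```

Call:
move_arm(
  series=[
    [0,0.1,-0.5,0,0,0],
    [0,0,-0.4,0,0,0],
    [0,0,0,0,0,0],
  ],
)

```text
clock: 19.6
position: [0.5532, 0.0852, 0.0511]
ee_rot: [0.022, -3.141, 0.0]
force: [-0.7, -0.1, -1.6]
width: 0.256
```

Call:
move_arm(
  series=[
    [0,0,-0.3,0,0,0],
    [0,0,-0.3,0,0,0],
    [0,0,0,0,0,0],
  ],
)

```text
clock: 19.9
position: [0.5534, 0.0852, 0.0454]
ee_rot: [0.022, -3.141, 0.0]
force: [-0.1, 0.2, -2.3]
width: 0.258
```

Call:
move_arm(
  series=[
    [0,0,-0.15,0,0,0],
    [0,0,0,0,0,0],
    [0,0,0,0,0,0],
  ],
)

```text
clock: 20.2
position: [0.5536, 0.0852, 0.0443]
ee_rot: [-0.022, 3.141, 0.0]
force: [0.3, -0.9, -1.3]
width: 0.258
```

Call:
move_arm(
  series=[
    [0,0,0,0,0,0],
    [0,0,0,0,0,0],
    [0,0,0,0,0,0],
    [0,0,3,0,0,0],
    [0,0,4,0,0,0],
    [-4,0,0,0,0,0],
    [-4,0,0,0,0,0],
    [-4,0,0,0,0,0],
  ],
  grip=0.45,
)

```text
clock: 21.0
position: [0.4325, 0.0852, 0.1145]
ee_rot: [-0.022, 3.141, 0.001]
force: [0.8, 1.4, -0.2]
width: 0.452
```

Run:
```python
from h import *
a=shot('top');b=shot('scene')
t=cv2.resize(a['color'][165:220,200:420],(792,198),interpolation=cv2.INTER_CUBIC)
s=cv2.resize(b['color'][165:240,190:400],(792,283),interpolation=cv2.INTER_CUBIC)
cv2.imwrite('pics/d1.png',np.vstack([t,s])[...,::-1])
```

```text
(no output)
```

View pics/d1.png

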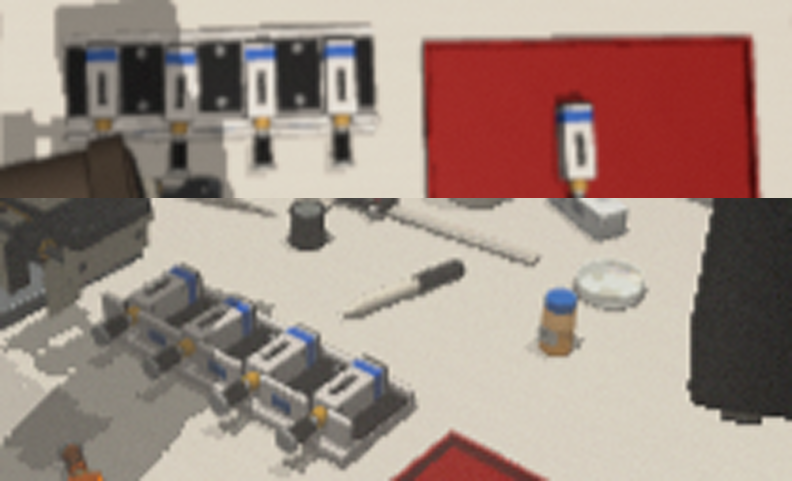

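Call:
move_arm(
  series=[
    [3,0,0,0,0,0],
    [3.1,-0.1,0,0,0,0],
    [0,0,-3,0,0,0],
    [0,0,-3,0,0,0],
    [0,0,-2.4,0,0,0],
    [0,0,0,0,0,0],
    [0,0,0,0,0,0],
  ],
)

```text
clock: 21.8
position: [0.4934, 0.0839, 0.0299]
ee_rot: [0.022, -3.138, 0.001]
force: [-3.6, -1.0, -2.5]
width: 0.451
```

Call:
move_arm(
  series=[
    [0,0,0,0,0,0],
    [0,0,0,0,0,0],
    [0,0,0,0,0,0],
    [0,0,0,0,0,0],
    [0,0,0,0,0,0],
  ],
  grip=0,
  force=35,
)

```text
clock: 22.3
position: [0.4937, 0.0844, 0.0312]
ee_rot: [0.023, -3.14, -0.001]
force: [-6.0, 1.4, -1.2]
width: 0.142
```

Call:
move_arm(
  series=[
    [-0.5,0,0,0,0,0],
    [-0.5,0,0,0,0,0],
    [-0.5,0,0,0,0,0],
    [-0.5,0,0,0,0,0],
    [-0.5,0,0,0,0,0],
    [-0.6,0,0,0,0,0],
    [0,0,0,0,0,0],
    [0,0,0,0,0,0],
  ],
)

```text
clock: 23.1
position: [0.4658, 0.0843, 0.0311]
ee_rot: [-0.021, 3.137, 0.001]
force: [7.1, -0.1, 0.0]
width: 0.141
```

Call:
move_arm(
  series=[
    [-0.4,0,0,0,0,0],
    [0,0,0,0,0,0],
    [0,0,0,0,0,0],
    [0,0,0,0,0,0],
    [0,0,0,0,0,0],
    [0,0,0,0,0,0],
    [0,0,0,0,0,0],
    [0,0,0,0,0,0],
  ],
)

```text
clock: 23.9
position: [0.4623, 0.0843, 0.0311]
ee_rot: [-0.021, 3.136, 0.001]
force: [7.6, -0.9, -0.1]
width: 0.14
```

Call:
move_arm(
  series=[
    [0,0,0,0,0,0],
    [0,0,0,0,0,0],
    [0,0,0,0,0,0],
    [0,0,0,0,0,0],
    [0,0,0,0,0,0],
    [0,0,0,0,0,0],
    [0,0,0,0,0,0],
    [0,0,0,0,0,0],
  ],
)

```text
clock: 24.7
position: [0.4623, 0.0843, 0.0311]
ee_rot: [-0.021, 3.136, 0.001]
force: [7.3, -0.7, 0.8]
width: 0.143
```

Run:
```python
from h import *
shot('scene','e1',(190,160,270,220),10)
f=[]
for i in range(5): f.append(monitor.observe()['force']);imaging.get_image('top')
print(np.mean(f,0),monitor.observe()['position'])
```

```text
[ 8.15978741 -1.43165086  0.154647  ] [0.46236285 0.08429712 0.03111014]
```

View pics/e1.png

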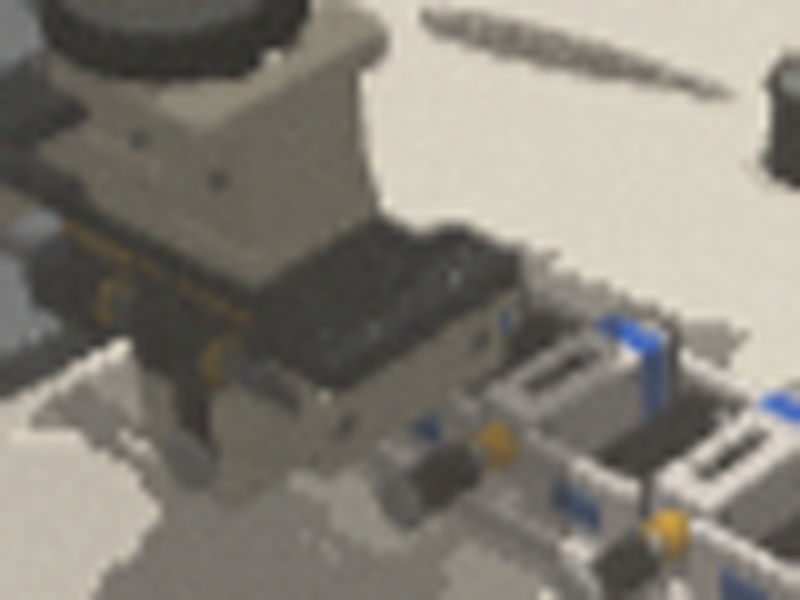

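Call:
move_arm(
  series=[
    [-0.25,0,0,0,0,0],
    [0,0,0,0,0,0],
    [0,0,0,0,0,0],
    [0,0,0,0,0,0],
    [0,0,0,0,0,0],
    [0,0,0,0,0,0],
    [0,0,0,0,0,0],
    [0,0,0,0,0,0],
  ],
)

```text
clock: 25.8
position: [0.4601, 0.0843, 0.0312]
ee_rot: [-0.021, 3.136, 0.001]
force: [7.7, -1.7, 0.1]
width: 0.144
```

Call:
move_arm(
  series=[
    [0,0,0,0,0,0],
    [0,0,0,0,0,0],
    [0,0,0,0,0,0],
    [0,0,0,0,0,0],
    [0,0,0,0,0,0],
    [0,0,0,0,0,0],
    [0,0,0,0,0,0],
  ],
)

```text
clock: 26.5
position: [0.4601, 0.0843, 0.0311]
ee_rot: [-0.021, 3.136, 0.001]
force: [8.3, -1.2, 1.3]
width: 0.136
```

Call:
move_arm(
  series=[
    [0.6,0,0,0,0,0],
    [0.6,0,0,0,0,0],
    [0.6,0,0,0,0,0],
    [0.5,0,0,0,0,0],
    [0.5,0,0,0,0,0],
    [0.2,0,0,0,0,0],
    [0,0,0,0,0,0],
    [0,0,0,0,0,0],
  ],
)

```text
clock: 27.3
position: [0.4872, 0.0845, 0.0305]
ee_rot: [-0.023, 3.141, 0.001]
force: [1.8, 0.8, 6.8]
width: 0.138
```

Call:
move_arm(
  series=[
    [0,0,0,0,0,0],
    [0,0,0,0,0,0],
    [0,0,0,0,0,0],
    [0,0,4,0,0,0],
    [0,0,4,0,0,0],
    [-3,4,3,0,0,0],
    [-4,3,0,0,0,0],
    [-1,4.5,0,0,0,0],
  ],
  grip=0.45,
)

```text
clock: 28.1
position: [0.4071, 0.1919, 0.1361]
ee_rot: [0.019, -3.138, 0.002]
force: [1.4, 0.5, 0.2]
width: 0.451
```

Call:
move_arm(
  series=[
    [0,4.5,1,0,0,0],
    [0,4.5,1,0,0,0],
    [0,4.5,1,0,0,0],
    [0,4.5,0,0,0,0],
    [0,4.5,0,0,0,0],
    [0,0,0,0,0,0],
  ],
)

```text
clock: 28.7
position: [0.4086, 0.4251, 0.1652]
ee_rot: [0.034, -3.14, -0.004]
force: [0.3, -0.0, -0.7]
width: 0.448
```

Run:
```python
from h import *
a=shot('top');b=shot('scene')
t=cv2.resize(a['color'][155:245,90:420],(792,216),interpolation=cv2.INTER_CUBIC)
s=cv2.resize(b['color'][150:240,170:400],(792,310),interpolation=cv2.INTER_CUBIC)
cv2.imwrite('pics/f1.png',np.vstack([t,s])[...,::-1])
hsv=cv2.cvtColor(a['color'],cv2.COLOR_RGB2HSV)
for n,lo,hi,z in(('knob',(0,0,0),(180,255,60),.034),('blue',(105,110,60),(125,255,255),.042)):
    k,l,st,ce=cv2.connectedComponentsWithStats(cv2.inRange(hsv,lo,hi))
    for i in range(1,k):
        if 210<ce[i][0]<400 and (170<ce[i][1]<225) and 8<st[i][4]<50: print(n,st[i][2:],ray(a,*ce[i],z).round(4))
```

```text
knob [ 4  7 25] [ 0.4952 -0.1138  0.034 ]
knob [ 3  7 21] [0.4906 0.0826 0.034 ]
knob [ 4  6 20] [0.4905 0.022  0.034 ]
knob [ 4  6 24] [ 0.4928 -0.0479  0.034 ]
knob [ 5  8 35] [ 0.4382 -0.3083  0.034 ]
blue [ 9  2 18] [ 0.5734 -0.0477  0.042 ]
blue [ 9  3 19] [ 0.575 -0.113  0.042]
blue [ 9  2 18] [0.5697 0.087  0.042 ]
blue [ 8  3 21] [0.5705 0.0186 0.042 ]
blue [ 9  3 23] [ 0.5167 -0.3055  0.042 ]
```

View pics/f1.png

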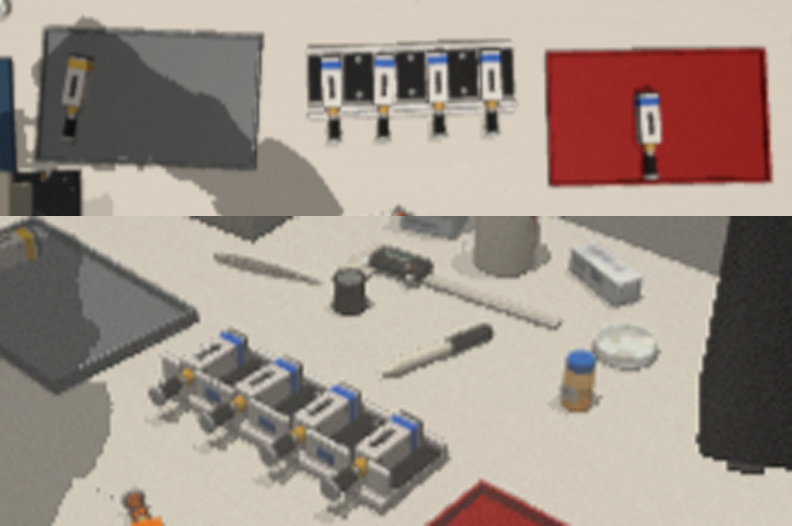

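```bash
python3 -c "
from h import *
print(workorder.sign_off())"
```

```text
the job is handed in; nothing more can be done
None
```

I found the weak gauge in the leftmost (+y) nest and swapped it for the blue stock gauge. I then proved the new one and handed the job in at about 29 s on the robot's clock.

- **Finding the weak gauge:** It pulled about 4 N at roughly 30 mm of draw. The gauge in the next nest pulled 8.0 N at about 28 mm, so I took that one as sound. I did not draw the other two, because only one gauge is weak.
- **Swap:** The weak gauge lies in the red tray, near its middle. The blue stock gauge had been knocked about 37° round in its tray. I located it again, picked it up and seated it without any contact force on the way down.
- **Proof of the new gauge:** I held it for over 1.5 s at about 27 mm and again for about 1.5 s at about 29–30 mm, reading about 8 N. I worked out the draw from arm travel, allowing for the housing sliding 2–4 mm forward in its nest. It was not read off the red line, and 8 N is slightly under the nominal 9 N.
- **Last pictures:** All four nests are filled and the four knob-to-band distances agree within about 1.5 mm, so the stems are in. The yellow stock gauge is in its tray. The loupe, marker, vial and tweezers look unmoved, and the arm is clear of everything.
- **Small disagreement:** The knob in the second nest now measures about 3 mm further in y than before I drew it. That is within the nest tolerance.

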